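Lock the modelling vise's swivel with the hex key flipped for leverage

TASK

The vise on this modelling desk has been swung to its working angle and its swivel lock bolt run down with the long end of the L-shaped hex key, which is still standing in it. Pull the key out, flip it so that its short arm goes fully down into the same bolt, and swing the long arm clockwise (seen from above) until the stiff bolt comes up solid; do not turn the bolt with the key's long end in it. Leave the key in the bolt, short end down, let go, and do not disturb the brush pot, the miniature or the paint bottle.

Things in the scene. Friction and masses are not known exactly. Their poses are not given: they have to be found in the camera images.
- hexkey: grey steel L-shaped hex key, loose, 0.22 kg, 12 mm across flats. Origin: corner where the arms' axes meet (bend radius 14 mm). Long arm along its own -z, 175 mm from origin to end; short arm along its own +x, 45 mm to its end. Flats of both arms face its own +y and -y: fingers closing along y hold either arm. Starts upright, long end down in the lock bolt, leaning by up to 12 degrees
- key_short_end (a point): centre of the bevelled end face of the hex key's short arm
- key_long_end (a point): centre of the bevelled end face of the hex key's long arm
- vise: grey swivel-base bench vise fixed to the desk. Origin: centre of the underside of its round base (180 mm wide, 16 mm high). Jaws and screw run along its own x, from -180 (T-bar handle, up to 135 mm high) to +135 mm; jaws, body and the wood block held are within 40 mm of that axis, below 118 mm. A lug 30 mm high with a lock bolt at y = +72 mm (the one to tighten) and -72 mm (already tight)
- bolt_socket (a point): floor centre of the hex socket in the lock bolt that has the key in it, on its upright axis, 36.5 mm above the desk. Bolt: black cap screw, head 21 mm wide; the socket's mouth is 16 mm above its floor. Its x and y axes turn with the bolt
- bolt_mouth (a point): centre of the same socket's mouth. The socket is 13 mm across flats: the 12 mm key enters at every 60 degrees, with about 6 degrees of play either way. At the start the standing key's flats are in line with the socket's; flipping the key within its own upright plane keeps them in line
- lock_bolt (a joint): turn of the lock bolt in rad: 0 at the start, grows clockwise seen from above, against a constant stiff friction of about 1.2 N m, up to a hard stop at 1.05 (tight)
- brush_pot: black pot of paint brushes, loose, 80 mm in diameter, pot 95 mm and brushes about 200 mm high; origin at the centre of its underside
- miniature: grey model figure on a cork handle, loose, 42 mm in diameter, about 105 mm high; origin at the centre of its underside
- paint_bottle: brown paint dropper bottle with a white cap, loose, 25 mm in diameter, 82 mm high; origin at the centre of its underside
Not all that is in view belongs to the job. Of the things shaped like the hexkey, the grey one is meant.

How it is judged (in metres and radians):
On the way:
1. the key's short end is down in the lock bolt's socket, and the bolt not yet turned (horizontal distance between key_short_end and bolt_socket below 0.006 m and z of key_short_end in the frame of bolt_socket below 0.005 m and value of joint lock_bolt below 0.15 rad), for 0.2 s.
At the end, for the whole second after the job is handed in: the lock bolt has been turned to its stop (at least 0.95 of 1.05 rad), and the key is at rest in it, short end down, within 5 mm of the socket's floor and 6 mm of its axis (value of joint lock_bolt above 0.95 rad and horizontal distance between key_short_end and bolt_socket below 0.006 m and z of key_short_end in the frame of bolt_socket below 0.005 m and linear speed of hexkey below 0.03 m/s); the robot touches nothing.
It fails at once if the bolt is turned (more than 0.15 rad) while the key's short end is not in it (value of joint lock_bolt between 0.15 and 0.9 rad and distance between key_short_end and bolt_socket above 0.014 m).
It fails at once if the brush pot, the miniature or the paint bottle is moved by more than 25 mm or tipped over (distance of any of brush_pot, miniature, paint_bottle from where it was at the start of the episode above 0.025 m or angle between any of brush_pot, miniature, paint_bottle's own z axis and vertical above 0.5 rad).
It also fails if it takes over 72 s, if anything falls off the work surface, if the arm or the gripper's body presses on something with over 40 N, if the wrist force passes 120 N, or if a joint passes its speed limit or range.

ROBOT

A 6-joint arm with a two-finger parallel gripper is mounted at the origin on the work surface. World frame = base frame: x ahead of the robot, y to its left, z up, the work surface at z = 0. Lengths are in m, angles in degrees, forces in N, time in s.
With the tool pointing down it reaches from about 0.25 to 0.725 m from the base axis. Payload 9.7 kg.
Tool frame: the origin (TCP) lies midway between the tips of the shut fingers; the grasp point (between the pads) lies 19 mm behind it (bot.pinch_z is the distance from the TCP to the grasp point, in m); z points along the fingers, y is the line along which they close (so a half turn about z gives the same grasp; the last joint's range is limited). The gripper opens to 85 mm and grips with 20 to 120 N. Pads are 22 mm wide; open, the fingers measure 114 mm over their backs; the gripper's body (76 mm by 85 mm) begins 54 mm behind the grasp point. The pads swing forward as they close: fully open they stand 13 mm farther back than shut.
Start: joints at [72.193, 4.979, 10.078, 95.1, 0, 90], TCP at [0.168, 0.524, 0.231] pointing down, gripper open.
Joint ranges: [-179.16, 179.16], [-48.56, 103.87], [-65.8, 70.77], [-126.05, 130.52], [-82.76, 87.17], [-180, 180]. Speed limits (degrees/s): [127.2, 127.2, 147.25, 180, 180, 180].

INTERFACE

Orientations are given as [roll, pitch, yaw] about the fixed x, y, z axes, in that order (R = Rz(yaw) Ry(pitch) Rx(roll)).
In Python, from workcell import sensors, camera, ticket, bot gives the robot as it stands.
- The arm moves only by the shell command python3 -m handwheel 'ROWS' [FORCE]. ROWS is a JSON object of lists of equal length, an entry for each row: "gripper": the opening, from -1 (shut) to 1 (fully open); "slide": the shift along the tool's x, y, z in mm, a list of three; "yaw": the turn about the tool's z in rad. A call has 1 to 8 rows; each row shifts and turns the commanded pose from where the row before left it, along the tool's axes as they then stand; what a row does not reach is not made up. A row lasts 1/12 s, in which the tool goes at most 41.7 mm and 7.16 degrees, less where a joint would pass 70% of its speed; a pose out of reach is approached as far as the arm can. A call is refused whole if a number of a shift passes 41.7 or a number of a turn 0.125, either way. A call with a gripper value outside its range is refused whole. The fingers move at their own pace and stop on an object; FORCE is the grip in N (left out, the last holds). Time passes only in rows, so rows that do not move let the fingers close. It gives the time, the measured TCP pose, the force, the opening and the grip force at its end, in the units of the state.
- sensors.get_obs(): the state, without advancing time (a new reading comes with each control period).
- camera(name): name is "side" or "top" or "wrist"; returns a dict with "img" (400x640x3 uint8, red, green, blue), "fx", "fy", "cx", "cy" (pixels), "R" (3x3) and "t" (3): a world point X has camera coordinates R X + t. Camera axes: x right, y down, z forward; pixel columns grow to the right and rows downward; lengths in m; the calibration is good to about 2 mm. The wrist camera is an equidistant fisheye: a pixel r from the principal point sees the ray r / f radians off the axis. A picture is of the moment at which its call begins. There is no depth.
- ticket.job_done(): hands the job in; it is judged then, once.
The state is a dict: "time": time; "q": joint angles; "qd": joint speeds; "joint_efforts": joint torques, N m; "ee_pos": TCP position; "tcp_rot": TCP orientation; "wrist_force": force on the tool from outside, world axes, zero at the start; "torque": the same for the moment, N m; "opening": finger opening in m; "grasp_force": force on a finger pad.
Only numpy, scipy, OpenCV 4.12 (cv2) and the standard library are available. Lean on these libraries where they do the work, as an engineer would, in place of code of your own. Each camera call takes 0.05 s, during which the arm holds its last target. There are 200 camera calls.

## Working session

There is one attempt and no reset: what is moved stays moved. The work goes in short steps, Python scripts to look and compute and a shell command to move; the robot and the scene stay as the last step left them, time stands still between calls to the robot, and variables do not carry over. Pictures are saved under pics/ and viewed, at most 10 in all, crops included, and the job is handed in when it is done.

```bash
mkdir -p pics; ls; python3 - <<'E'
from workcell import sensors,camera,ticket,bot
import cv2,numpy as np
print(sensors.get_obs()); print(bot.pinch_z,[a for a in dir(bot) if a[0]!='_'])
for n in("side","top","wrist"):
    c=camera(n); cv2.imwrite(f"pics/{n}0.png",c["img"][:,:,::-1]); print(n,c["fx"],c["fy"],c["cx"],c["cy"],np.round(c["R"],4).tolist(),c["t"])
    np.savez(f"pics/{n}0.npz",**c)
E
```

```text
pics
{'time': 0.0, 'q': array([ 7.21912073e+01,  5.01093947e+00,  1.00331700e+01,  9.50989942e+01,
       -1.22079982e-04,  9.00013331e+01]), 'qd': array([ 0.06205432,  0.00942396,  0.05599764,  0.07492791, -0.0265219 ,
        0.02754169]), 'joint_efforts': array([-1.08200406e-03, -5.20381057e+01,  4.64809477e+01,  1.62630365e-02,
       -1.59977408e-04, -2.56623011e-06]), 'ee_pos': array([0.16814204, 0.52342316, 0.23057311]), 'tcp_rot': array([-1.79923236e+02,  1.23865987e-04,  1.62189874e+02]), 'wrist_force': array([-0.70855696,  0.26612178, -1.02077827]), 'torque': array([ 0.02080344, -0.00017755, -0.00240786]), 'grasp_force': 0.0, 'opening': 0.08523076293128393}
0.0187 ['PlanningError', 'pinch_z']
side 370.3428430594244 370.3428430594244 321.6312786229549 197.57373645770008 [[0.9398, -0.3416, -0.0034], [-0.1944, -0.5267, -0.8275], [0.2809, 0.7784, -0.5614]] [-0.64425721  0.18659856  0.80342519]
top 373.2242419714053 373.2242419714053 319.9434788744911 201.88250772312625 [[-0.0086, -0.9998, -0.0175], [-0.9957, 0.0102, -0.0917], [0.0918, 0.0166, -0.9956]] [-0.06833794  0.63964675  0.9021303 ]
wrist 309.70691628693146 309.70691628693146 318.86080323033786 201.2712742849775 [[0.3055, 0.9522, -0.0008], [0.9042, -0.2898, 0.3136], [0.2984, -0.0966, -0.9495]] [-0.54985444 -0.03910084  0.38027146]
```

View pics/side0.png

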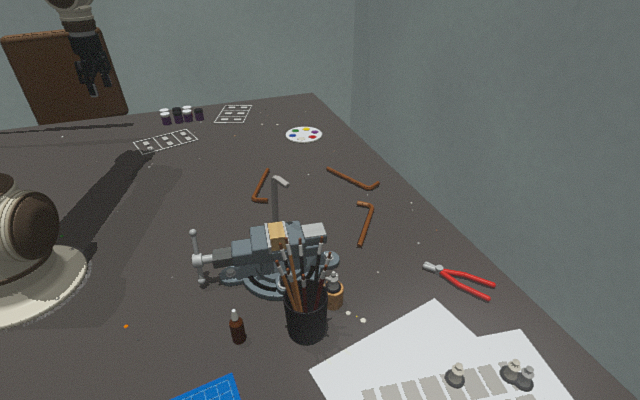

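View pics/top0.png

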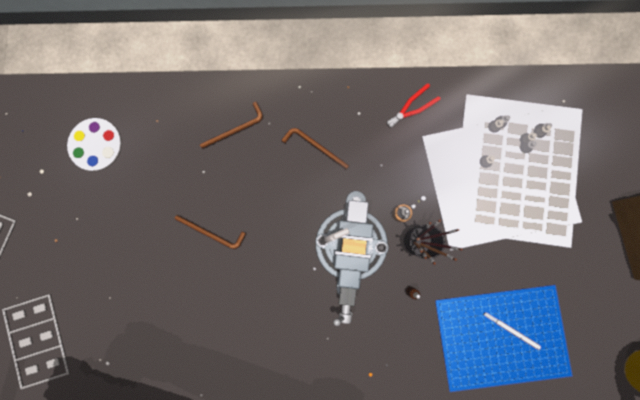

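The side view shows the grey key standing behind the vise at about (275,180)-(275,222), with its short arm pointing right to (288,184). The top view shows the vise base at about (352,244) and the key at about (322,242)-(348,232). I'll zoom in on both.

```bash
python3 - <<'E'
import cv2,numpy as np
s=cv2.imread("pics/side0.png");t=cv2.imread("pics/top0.png")
a=cv2.resize(s[165:265,250:316],None,fx=6,fy=6,interpolation=cv2.INTER_CUBIC)
b=cv2.resize(t[194:294,305:371],None,fx=6,fy=6,interpolation=cv2.INTER_CUBIC)
cv2.imwrite("pics/z0.png",np.hstack([a,b]))
E
```

```text
(no output)
```

View pics/z0.png

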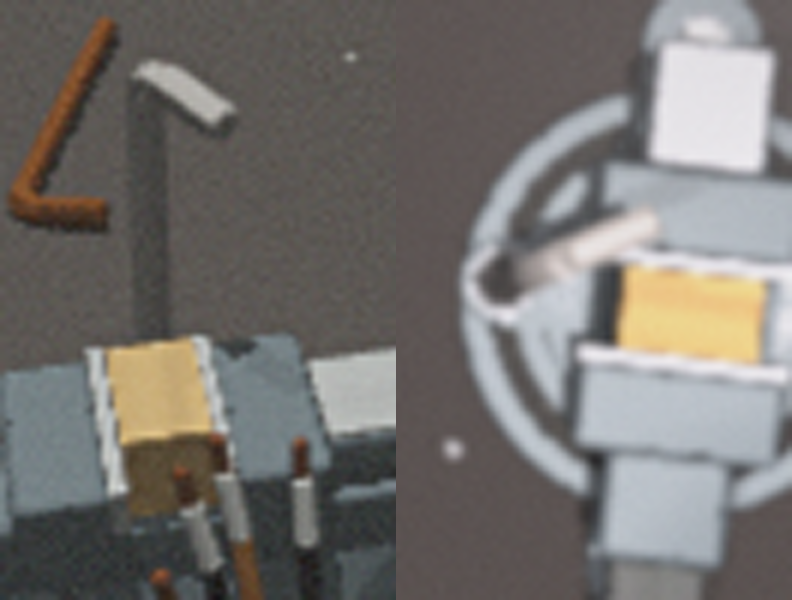

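```bash
cat > h.py <<'E'
import numpy as np
from scipy.spatial.transform import Rotation as Ro
def load(n): return dict(np.load(f"pics/{n}.npz"))
def proj(c,X,fish=False):
    p=np.asarray(X)@c["R"].T+c["t"]
    if fish:
        r=np.hypot(p[...,0],p[...,1]); k=np.arctan2(r,p[...,2])/np.maximum(r,1e-9)
        u,v=p[...,0]*k,p[...,1]*k
    else: u,v=p[...,0]/p[...,2],p[...,1]/p[...,2]
    return np.stack([c["fx"]*u+c["cx"],c["fy"]*v+c["cy"]],-1)
def plane(c,px,z):
    d=c["R"].T@np.array([(px[0]-c["cx"])/c["fx"],(px[1]-c["cy"])/c["fy"],1]); o=-c["R"].T@c["t"]
    return o+d*(z-o[2])/d[2]
E
python3 - <<'E'
from h import *
from scipy.optimize import least_squares
t=load("top0");s=load("side0");w=load("wrist0")
for n,px,z in [("bolt",(321.5,241),.05),("bolt2",(382,247.5),.05),("base",(352,244),.016),("pot",(413,238),.09),("anvil",(357,210),.1),("tbar",(342,318),.1),("mini",(403,213),.05),("bottle",(413,292),.08)]:
    print(n,plane(t,px,z).round(3))
def key(p,loc):
    R=Ro.from_euler("xyz",[p[2],p[3],0]).as_matrix()@Ro.from_euler("z",p[4]).as_matrix()
    return np.array([p[0],p[1],.0365])+(np.asarray(loc)+[0,0,.175])@R.T
b=plane(t,(321.5,241),.05)
obs=[(t,(.043,0,0),(348,231)),(t,(.022,0,0),(337.5,235)),(s,(.045,0,0),(288.3,184)),(s,(.012,0,.003),(276.5,177)),(s,(0,0,-.02),(274.8,184)),(s,(0,0,-.1),(275,218)),(t,(0,0,-.15),(321.5,241))]
f=lambda p:np.concatenate([proj(c,key(p,l))-px for c,l,px in obs]+[p[2:4]*2])
r=least_squares(f,[b[0],b[1],0,0,-1.2]);print(r.x.round(4),np.degrees(r.x[2:]).round(1));print(r.fun.round(1))
p=r.x
for l in[(0,0,0),(.045,0,0),(0,0,-.04),(0,0,-.175)]: print(key(p,l).round(4),proj(w,key(p,l),True).round(0))
E
```

```text
bolt [ 0.542 -0.078  0.05 ]
bolt2 [ 0.525 -0.223  0.05 ]
base [ 0.534 -0.153  0.016]
pot [ 0.548 -0.289  0.09 ]
anvil [ 0.613 -0.16   0.1  ]
tbar [ 0.371 -0.123  0.1  ]
mini [ 0.608 -0.276  0.05 ]
bottle [ 0.424 -0.287  0.08 ]
[ 0.5411 -0.0816  0.0686  0.0273 -1.1076] [  3.9   1.6 -63.5]
[-0.4 -0.7  0.7  0.1 -0.3  1.2  0.5  0.1 -1.2 -0.2 -0.2 -4.9  2.3  0.2
  0.1  0.1]
[ 0.5458 -0.0936  0.211 ] [ 93. 464.]
[ 0.5659 -0.1337  0.2077] [ 89. 464.]
[ 0.5448 -0.0908  0.1711] [100. 450.]
[ 0.5411 -0.0816  0.0365] [123. 407.]
```

View pics/wrist0.png

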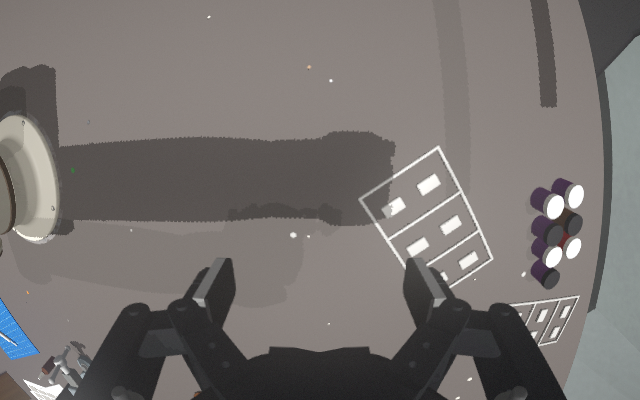

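The wrist view shows only the open desk and the fingers, with no vise. I estimate the bolt at about (0.541, -0.08) and the key yaw at about -63°. Next I move the tool over it.

```bash
cat >> h.py <<'E'
def to(pos,yaw=None):
    from workcell import sensors
    o=sensors.get_obs(); R=Ro.from_euler("xyz",o["tcp_rot"],degrees=True).as_matrix()
    print("t",round(o["time"],2),"pos",o["ee_pos"].round(4),"rot",o["tcp_rot"].round(1),"q",o["q"].round(0),"F",o["wrist_force"].round(1),"T",o["torque"].round(2),"open",round(o["opening"]*1e3,1),"g",round(o["grasp_force"],1))
    if pos is not None: print(" slide mm",((np.array(pos)-o["ee_pos"])@R*1e3).round(1))
    if yaw is not None: print(" yaw rad (tool z)",round(np.radians((o["tcp_rot"][2]-yaw+180)%360-180),3))
def snap(n,fn):
    from workcell import camera
    import cv2
    c=camera(n); cv2.imwrite(f"pics/{fn}.png",c["img"][:,:,::-1]); np.savez(f"pics/{fn}.npz",**c); return c
E
R='[-30.4,-26.1,-9]'; echo >/dev/null
python3 -m handwheel '{"gripper":[1,1,1,1,1,1,1,1],"slide":[[-20,-17,-12],[-30,-26,-12],[-30,-26,-12],[-30,-26,-12],[-30,-26,-12],[-30,-26,-12],[-30,-26,0],[-30,-26,0]],"yaw":[0,0,0,0,0,0,0,0]}'
python3 -m handwheel '{"gripper":[1,1,1,1,1,1,1,1],"slide":[[-30,-26,0],[-30,-26,0],[-30,-26,0],[-30,-26,0],[-30,-26,0],[-30,-26,0],[-30,-26,0],[0,0,0]],"yaw":[0,0,0,0,0,0,0,0]}'
python3 -c "
from h import *
to((.545,-.091,.25),-63.5+90)"
```

```text
time: 0.82
ee_pos: [0.3269, 0.2622, 0.304]
tcp_rot: [179.9, 0.0, 162.2]
wrist_force: [0.7, 0.6, -1.8]
opening: 0.0855
grasp_force: 0.0
time: 1.48
ee_pos: [0.4728, 0.0214, 0.3019]
tcp_rot: [-179.9, -0.0, 161.9]
wrist_force: [-0.1, 0.6, 0.2]
opening: 0.0853
grasp_force: 0.0
t 1.48 pos [0.4728 0.0214 0.3019] rot [-179.9   -0.   161.9] q [  3.  -3.  10. 103.  -0.  21.] F [-0.1  0.6  0.2] T [-0.    0.   -0.05] open 85.3 g 0.0
 slide mm [-103.5  -84.4   52. ]
 yaw rad (tool z) 2.363
```

```bash
python3 -m handwheel '{"gripper":[1,1,1,1],"slide":[[-30,-25,0],[-30,-25,0],[-30,-24,0],[-13,-10,0]],"yaw":[0,0,0,0]}'
python3 -m handwheel '{"gripper":[1,1,1,1,1,1,1,1],"slide":[[0,0,0],[0,0,0],[0,0,0],[0,0,0],[0,0,0],[0,0,0],[0,0,0],[0,0,0]],"yaw":[0.11,0.12,0.12,0.12,0.12,0.11,0.09,0]}'
python3 - <<'E'
from h import *
import cv2
to((.545,-.091,.25),116.5)
ims=[]
for n,b in(("side",(210,60,340,260)),("top",(250,150,400,300)),("wrist",None)):
    c=snap(n,n+"1")
    im=c["img"][:,:,::-1]
    if b: im=im[b[1]:b[3],b[0]:b[2]]
    ims.append(cv2.resize(im,(400 if b is None else 260,260),interpolation=cv2.INTER_CUBIC) if b is None else cv2.resize(im,None,fx=390/(b[3]-b[1]),fy=390/(b[3]-b[1])))
cv2.imwrite("pics/m1.png",c["img"][:,:,::-1])
E
```

```text
time: 1.82
ee_pos: [0.5444, -0.0882, 0.302]
tcp_rot: [-180.0, -0.0, 162.1]
wrist_force: [0.6, 0.7, 0.2]
opening: 0.0854
grasp_force: 0.0
time: 2.48
ee_pos: [0.5429, -0.0848, 0.303]
tcp_rot: [-180.0, -0.0, 116.7]
wrist_force: [-0.2, -0.6, 0.1]
opening: 0.0858
grasp_force: 0.0
t 2.48 pos [ 0.5429 -0.0848  0.303 ] rot [-180.    -0.   116.7] q [ -9.   7.  21. 103.   0.  54.] F [-0.2 -0.6  0.1] T [ 0.   -0.03 -0.04] open 85.8 g 0.0
 slide mm [-6.5 -0.9 53. ]
 yaw rad (tool z) 0.004
```

View pics/m1.png

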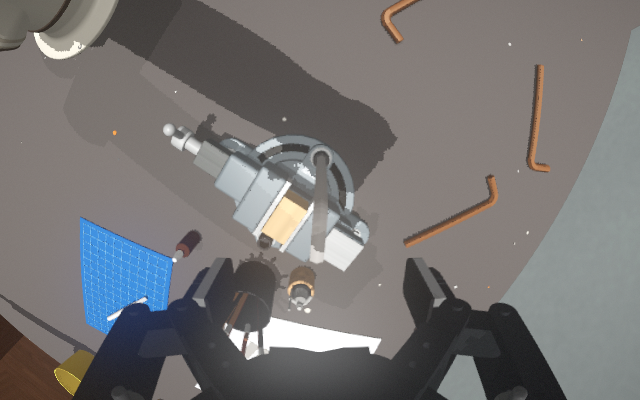

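The wrist view shows the bolt at about (320,155), with the key running from there up to its bright top end at about (317,262). I'll refit with the wrist data included.

```bash
python3 - <<'E'
from h import *
import cv2
w=load("wrist1");s=load("side0");t=load("top0")
def key(p,loc):
    R=Ro.from_euler("xyz",[p[2],p[3],0]).as_matrix()@Ro.from_euler("z",p[4]).as_matrix()
    return np.array([p[0],p[1],.0365])+(np.asarray(loc)+[0,0,.175])@R.T
p=[ 0.5411,-0.0816,0.0686,0.0273,-1.1076]
print("cam",-w["R"].T@w["t"])
L=np.array([[.045,0,0],[0.01,0,0],[0,0,-.01],[0,0,-.123],[0,0,-.175]])
out=[]
for c,f,b in((w,True,(270,130,370,290)),(s,False,(250,165,300,245)),(t,False,(305,204,355,284))):
    im=c["img"][:,:,::-1][b[1]:b[3],b[0]:b[2]]; k=580//(b[3]-b[1]) if f else 7
    im=cv2.resize(im,None,fx=k,fy=k,interpolation=cv2.INTER_CUBIC).copy()
    pr=proj(c,key(p,L),f); print(pr.round(1).tolist())
    for q in pr: cv2.circle(im,tuple(int(v) for v in (q-b[:2]+.5)*k),2,(0,0,255),-1)
    out.append(cv2.copyMakeBorder(im,0,580-im.shape[0],0,0,cv2.BORDER_CONSTANT) if im.shape[0]<580 else im[:580])
cv2.imwrite("pics/z1.png",np.hstack(out)[:, :800] if 0 else cv2.resize(np.hstack(out),(800,int(580*800/np.hstack(out).shape[1]))))
print(np.hstack(out).shape)
E
```

```text
cam [ 0.50466851 -0.01244988  0.44538269]
[[318.0, 263.4], [318.4, 228.2], [318.6, 212.2], [319.4, 172.5], [319.6, 161.1]]
[[288.0, 185.2], [276.4, 177.9], [273.4, 179.9], [275.1, 220.9], [275.8, 237.6]]
[[348.4, 229.8], [332.9, 237.8], [328.1, 240.2], [324.5, 241.0], [323.2, 241.4]]
(580, 1000, 3)
```

View pics/z1.png

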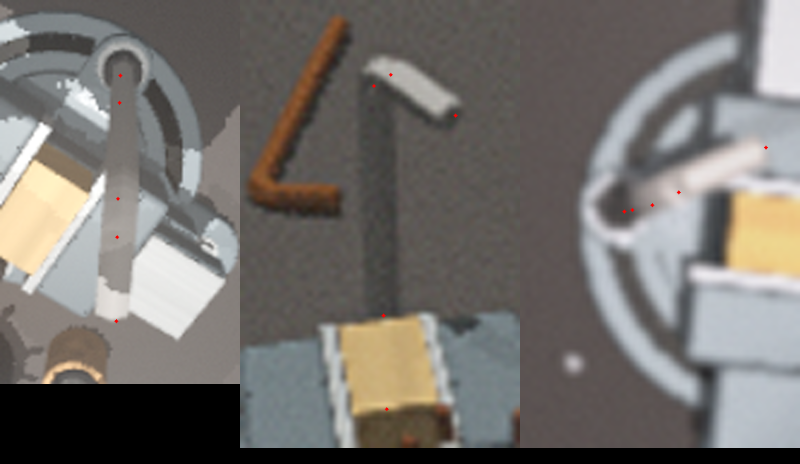

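The model fits to within 1–2 px in all three cameras. I'll descend and grip about 35 mm below the corner.

```bash
python3 -m handwheel '{"gripper":[1,1,1,1,1,1],"slide":[[-6,-1,20],[0,0,36],[0,0,36],[0,0,36],[0,0,18],[0,0,0]],"yaw":[0,0,0,0,0,0]}'
python3 -m handwheel '{"gripper":[-1,-1,-1,-1,-1,-1,-1,-1],"slide":[[0,0,0],[0,0,0],[0,0,0],[0,0,0],[0,0,0],[0,0,0],[0,0,0],[0,0,0]],"yaw":[0,0,0,0,0,0,0,0]}' 60
python3 - <<'E'
from h import *
import cv2
to((.545,-.0905,.157),116.5)
a=snap("side","side2")["img"][80:280,200:360,::-1];b=snap("wrist","wrist2")["img"][100:400,180:460,::-1]
cv2.imwrite("pics/z2.png",np.hstack([cv2.resize(a,(400,500),interpolation=cv2.INTER_CUBIC),cv2.resize(b,(400,500))]))
E
```

```text
time: 3.13
ee_pos: [0.5426, -0.0905, 0.1525]
tcp_rot: [-179.7, -0.2, 117.1]
wrist_force: [-0.8, -0.5, -0.6]
opening: 0.0854
grasp_force: 0.0
time: 3.8
ee_pos: [0.5458, -0.0906, 0.1581]
tcp_rot: [179.8, 0.0, 116.9]
wrist_force: [3.4, 2.3, 1.9]
opening: 0.0111
grasp_force: 58.6
t 3.8 pos [ 0.5458 -0.0906  0.1581] rot [179.8   0.  116.9] q [-9.  4.  1. 87.  0. 54.] F [3.4 2.3 1.9] T [ 0.89 -1.38 -0.03] open 11.1 g 58.6
 slide mm [ 0.5 -0.7  1.1]
 yaw rad (tool z) 0.008
```

View pics/z2.png

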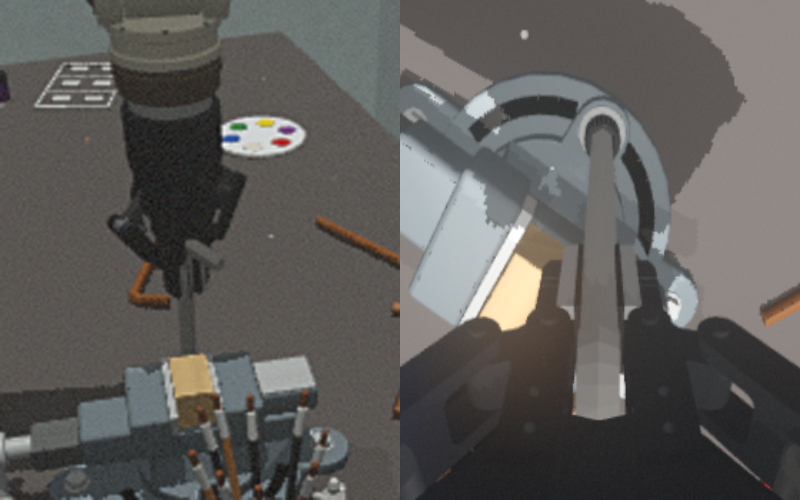

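The key is gripped on its flats (opening 11 mm). I'll pull it out and rise.

```bash
python3 -m handwheel '{"gripper":[-1,-1,-1,-1,-1,-1,-1,-1],"slide":[[0,0,-6],[0,0,-10],[0,0,-15],[0,0,-25],[0,0,-30],[0,0,-30],[0,0,-24],[0,0,0]],"yaw":[0,0,0,0,0,0,0,0]}'
python3 - <<'E'
from h import *
import cv2
to(None)
t=load("top0")
for n,q,z in(("blk",(354,246.5),.115),("blkL",(341,246),.115),("blkR",(369,247),.115)): print(n,plane(t,q,z).round(3))
snap("side","side3");a=snap("wrist","wrist3");print(a["fx"])
b=load("side3")["img"][40:280,180:380,::-1]
cv2.imwrite("pics/z3.png",np.hstack([cv2.resize(b,(400,480),interpolation=cv2.INTER_CUBIC),cv2.resize(a["img"][40:400,170:470,::-1],(400,480))]))
E
```

```text
time: 4.57
ee_pos: [0.545, -0.0913, 0.3016]
tcp_rot: [179.8, 0.2, 116.9]
wrist_force: [-0.4, -0.3, -1.6]
opening: 0.0113
grasp_force: 59.4
t 4.57 pos [ 0.545  -0.0913  0.3016] rot [179.8   0.2 116.9] q [ -9.   7.  21. 103.  -0.  54.] F [-0.4 -0.3 -1.6] T [-0.01 -0.12  0.02] open 11.3 g 59.4
blk [ 0.53  -0.151  0.115]
blkL [ 0.531 -0.122  0.115]
blkR [ 0.529 -0.184  0.115]
309.70691628693146
```

View pics/z3.png

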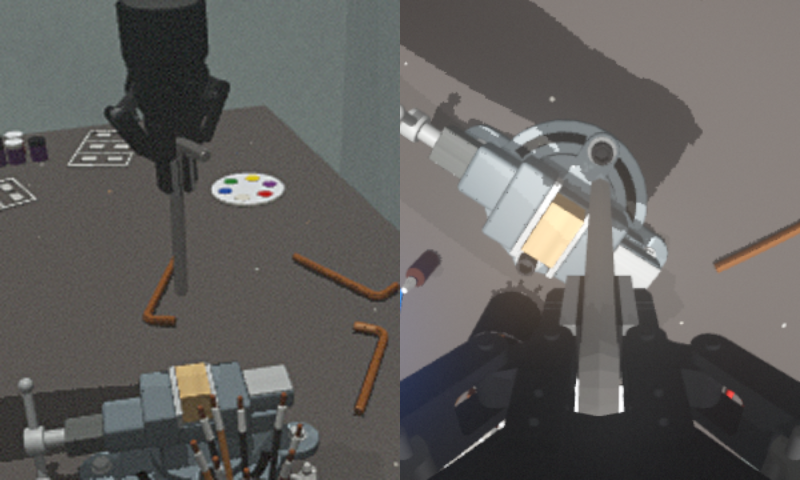

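The key is out and hanging nearly upright. The empty bolt shows in the wrist view at about (320,152) in full-frame pixels. I'll turn the tool about -147°, so the long end can be levered on the vise block with the corner facing outward.

```bash
for i in 1; do
python3 -m handwheel '{"gripper":[-1,-1,-1,-1,-1,-1,-1,-1],"slide":[[0,0,0],[0,0,0],[0,0,0],[0,0,0],[0,0,0],[0,0,0],[0,0,0],[0,0,0]],"yaw":[-0.06,-0.12,-0.12,-0.12,-0.12,-0.12,-0.12,-0.12]}'
python3 -m handwheel '{"gripper":[-1,-1,-1,-1,-1,-1,-1,-1],"slide":[[0,0,0],[0,0,0],[0,0,0],[0,0,0],[0,0,0],[0,0,0],[0,0,0],[0,0,0]],"yaw":[-0.12,-0.12,-0.12,-0.12,-0.12,-0.12,-0.12,-0.12]}'
python3 -m handwheel '{"gripper":[-1,-1,-1,-1,-1,-1,-1,-1],"slide":[[0,0,0],[0,0,0],[0,0,0],[0,0,0],[0,0,0],[0,0,0],[0,0,0],[0,0,0]],"yaw":[-0.12,-0.12,-0.12,-0.12,-0.12,-0.10,0,0]}'
done
python3 - <<'E'
from h import *
to((.5315,-.137,.30),-96)
w=load("wrist3")
u=(np.array([320.,152.5])-[w["cx"],w["cy"]]); th=np.hypot(*u)/w["fx"]; d=np.r_[u/np.hypot(*u)*np.sin(th),np.cos(th)]
d=w["R"].T@d;o=-w["R"].T@w["t"];print("mouth",o+d*(.0525-o[2])/d[2])
c=snap("wrist","wrist4")
E
```

```text
time: 5.33
ee_pos: [0.5441, -0.091, 0.2947]
tcp_rot: [-180.0, -0.2, 168.8]
wrist_force: [-1.1, -0.6, -2.8]
opening: 0.0112
grasp_force: 59.4
time: 6.0
ee_pos: [0.5441, -0.091, 0.2947]
tcp_rot: [179.8, -0.2, -136.2]
wrist_force: [-0.5, -0.5, -2.0]
opening: 0.0113
grasp_force: 59.4
time: 6.67
ee_pos: [0.5443, -0.091, 0.2955]
tcp_rot: [179.8, -0.0, -96.6]
wrist_force: [-0.2, -0.1, -2.6]
opening: 0.0112
grasp_force: 59.3
t 6.67 pos [ 0.5443 -0.091   0.2955] rot [179.8  -0.  -96.6] q [ -9.   7.  20. 103.  -0. -93.] F [-0.2 -0.1 -2.6] T [ 0.01 -0.01 -0.03] open 11.2 g 59.3
 slide mm [47.2  7.4 -4.5]
 yaw rad (tool z) -0.01
mouth [ 0.53734818 -0.07474339  0.0525    ]
```

```bash
python3 -m handwheel '{"gripper":[-1,-1,-1,-1,-1,-1],"slide":[[15,2,0],[20,3,0],[12,2,10],[0,0,20],[0,0,13],[0,0,0]],"yaw":[0,0,0,0,0,0]}'
python3 -m handwheel '{"gripper":[-1,-1],"slide":[[0,0,4],[0,0,4]],"yaw":[0,0]}'
python3 -m handwheel '{"gripper":[-1,-1],"slide":[[0,0,3],[0,0,3]],"yaw":[0,0]}'
python3 -c "
from h import *
to(None)
import cv2
b=snap('side','side5')['img'][60:280,180:380,::-1];a=snap('wrist','wrist5')['img']
cv2.imwrite('pics/z5.png',np.hstack([cv2.resize(b,(400,440),interpolation=cv2.INTER_CUBIC),cv2.resize(a[40:400,170:470,::-1],(400,440))]))"
```

```text
time: 7.22
ee_pos: [0.5315, -0.137, 0.2509]
tcp_rot: [179.7, 0.0, -96.6]
wrist_force: [-0.3, 0.0, -2.8]
opening: 0.0113
grasp_force: 59.2
time: 7.38
ee_pos: [0.5328, -0.1368, 0.2468]
tcp_rot: [-180.0, -0.0, -96.5]
wrist_force: [0.6, 0.1, -1.4]
opening: 0.011
grasp_force: 59.4
time: 7.55
ee_pos: [0.5328, -0.1368, 0.2406]
tcp_rot: [-180.0, -0.0, -96.4]
wrist_force: [-0.1, 0.3, -2.3]
opening: 0.0114
grasp_force: 59.4
t 7.55 pos [ 0.5328 -0.1368  0.2406] rot [-180.    -0.   -96.4] q [-14.   5.  11.  96.  -0. -98.] F [-0.1  0.3 -2.3] T [-0.01  0.04  0.01] open 11.4 g 59.4
```

View pics/z5.png

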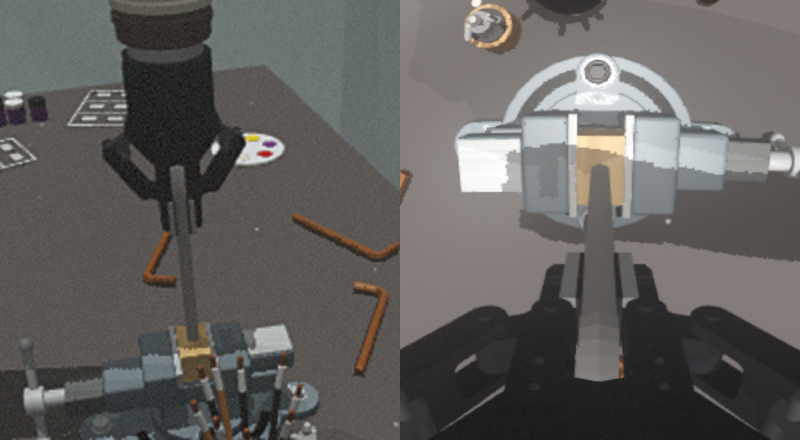

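The key's tip stands over the middle of the wood block. I'll keep lowering until it touches.

```bash
for_=1
python3 -m handwheel '{"gripper":[-1,-1],"slide":[[0,0,2.5],[0,0,0]],"yaw":[0,0]}' 45 | grep -E "ee_pos|wrist"
python3 -m handwheel '{"gripper":[-1,-1],"slide":[[0,0,2.5],[0,0,0]],"yaw":[0,0]}' | grep -E "ee_pos|wrist"
python3 -m handwheel '{"gripper":[-1,-1],"slide":[[0,0,2.5],[0,0,0]],"yaw":[0,0]}' | grep -E "ee_pos|wrist"
python3 -m handwheel '{"gripper":[-1,-1],"slide":[[0,0,2.5],[0,0,0]],"yaw":[0,0]}' | grep -E "ee_pos|wrist"
```

```text
ee_pos: [0.5329, -0.1368, 0.2396]
wrist_force: [-1.9, 0.8, 6.8]
ee_pos: [0.5331, -0.1368, 0.2393]
wrist_force: [-4.0, 1.3, 19.9]
ee_pos: [0.5333, -0.1368, 0.2392]
wrist_force: [-5.6, 3.5, 34.7]
ee_pos: [0.5336, -0.1369, 0.239]
wrist_force: [-8.7, 4.3, 48.3]
```

```bash
python3 -m handwheel '{"gripper":[-1,-1,-1,-1,-1,-1,-1,-1],"slide":[[-7,0,-5],[-7,0,1],[-14,0,3.4],[-14,0,4.4],[-13,0,6.4],[-12,0,7.5],[-12,0,8.5],[0,0,0]],"yaw":[0,0,0,0,0,0,0,0]}'
python3 -c "
from h import *
to(None)
import cv2
b=snap('side','side6')['img'][60:280,180:380,::-1];a=snap('wrist','wrist6')['img']
cv2.imwrite('pics/z6.png',np.hstack([cv2.resize(b,(400,440),interpolation=cv2.INTER_CUBIC),cv2.resize(a[40:400,170:470,::-1],(400,440))]))"
```

```text
time: 8.98
ee_pos: [0.5425, -0.0552, 0.2061]
tcp_rot: [-179.7, 0.2, -96.3]
wrist_force: [-1.0, 9.4, 16.1]
opening: 0.0113
grasp_force: 64.2
t 8.98 pos [ 0.5425 -0.0552  0.2061] rot [-179.7    0.2  -96.3] q [ -6.   4.   6.  92.   0. -90.] F [-1.   9.4 16.1] T [ 1.52  0.16 -0.09] open 11.3 g 64.2
```

View pics/z6.png

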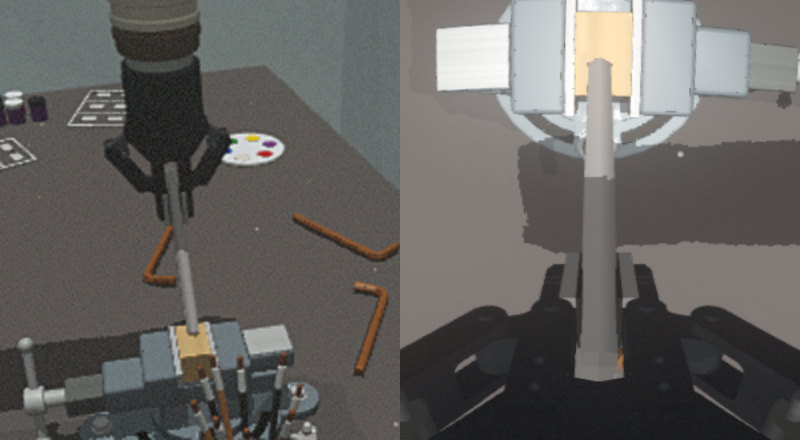

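The key is pivoting as planned, now at about 49°, with its tip still on the block. I'll finish the arc.

```bash
python3 -m handwheel '{"gripper":[-1,-1,-1,-1,-1,-1,-1],"slide":[[-10,0,9.5],[-9,0,11.5],[-8,0,11.5],[-7,0,12.5],[-5,0,13.5],[-4,0,13.5],[0,0,0]],"yaw":[0,0,0,0,0,0,0]}'
python3 -m handwheel '{"gripper":[-1,-1,-1,-1,-1],"slide":[[-2,0,10],[-1,0,10],[0,0,6],[0,0,0],[0,0,0]],"yaw":[0,0,0,0,0]}'
python3 -c "
from h import *
to(None)
import cv2
b=snap('side','side7')['img'][60:280,180:380,::-1];a=snap('wrist','wrist7')['img']
cv2.imwrite('pics/z7.png',np.hstack([cv2.resize(b,(400,440),interpolation=cv2.INTER_CUBIC),cv2.resize(a[40:400,170:470,::-1],(400,440))]))"
```

```text
time: 9.67
ee_pos: [0.5459, -0.0146, 0.1304]
tcp_rot: [179.9, 0.0, -96.3]
wrist_force: [1.9, 0.8, 1.2]
opening: 0.0112
grasp_force: 54.4
time: 10.08
ee_pos: [0.5464, -0.0128, 0.1059]
tcp_rot: [180.0, -0.0, -96.4]
wrist_force: [0.0, 2.0, 1.0]
opening: 0.0112
grasp_force: 53.7
t 10.08 pos [ 0.5464 -0.0128  0.1059] rot [180.   -0.  -96.4] q [ -1.   4.  -5.  81.  -0. -85.] F [0. 2. 1.] T [ 0.09 -0.08 -0.03] open 11.2 g 53.7
```

View pics/z7.png

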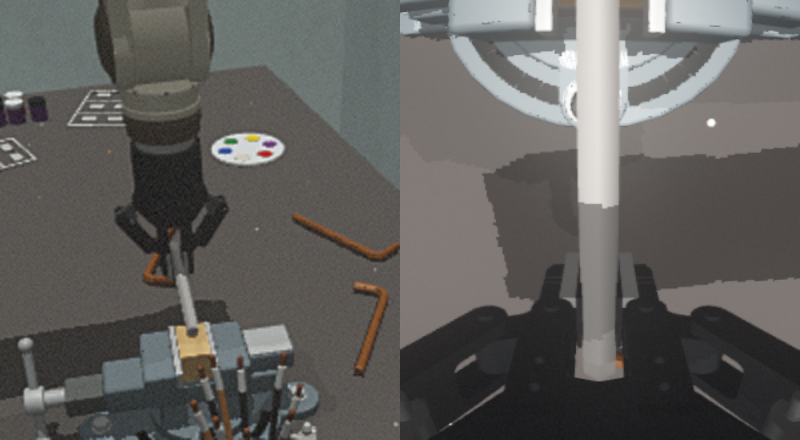

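The key lies nearly flat on the block, with its long-arm tip at about (276,226) in the side view. That was my eleventh picture, one over the ten allowed, so I'll view no more and work from computed numbers only. Next I measure the tilt numerically.

```bash
python3 - <<'E'
from h import *
s=load("side7")
G=np.array([.5464,-.0128,.1246]);d=np.array([np.cos(np.radians(-96.4)),np.sin(np.radians(-96.4)),0])
for ph in(-6,0,6,12,18,24):
    a=np.radians(ph);u=d*np.cos(a)+[0,0,-np.sin(a)]
    print(ph,[proj(s,G+l*u).round(1).tolist() for l in(.06,.10,.137)])
print("block edge",proj(s,[[.531,-.122,.118],[.53,-.151,.118],[.529,-.184,.118]]).round(1).tolist())
g=s["img"].astype(int)
# rows: bright low-saturation run near key
for v in range(192,232,4):
    r=g[v,255:295]; print(v,"".join("#" if (x.max()-x.min()<14 and x.mean()>95) else "." for x in r))
E
```

```text
-6 [[271.0, 202.7], [273.2, 211.4], [275.4, 220.2]]
0 [[271.3, 205.0], [273.6, 215.5], [275.9, 225.9]]
6 [[271.5, 207.2], [273.9, 219.2], [276.4, 231.1]]
12 [[271.6, 209.2], [274.2, 222.5], [276.7, 235.6]]
18 [[271.8, 211.0], [274.4, 225.4], [276.9, 239.5]]
24 [[271.8, 212.5], [274.5, 227.8], [277.0, 242.7]]
block edge [[273.0, 221.0], [275.9, 229.1], [279.4, 239.0]]
192 ........................................
196 ...............#........................
200 .............######.....................
204 ..............######....................
208 ...............######...................
212 ................######..................
216 .................######.................
220 .................#######................
224 .........###.......#........###.....#.#.
228 ..##.#...####................###..#.#.#.
```

```bash
python3 -m handwheel '{"gripper":[-1,-1,-1],"slide":[[0,0,2],[0,0,1],[0,0,0]],"yaw":[0,0,0]}' | grep -E "ee_pos|wrist"
python3 -m handwheel '{"gripper":[-1,-1,-1,-1,-1],"slide":[[0,0,-15],[0,0,-30],[0,0,-30],[0,0,-25],[0,0,0]],"yaw":[0,0,0,0,0]}' 80
python3 -m handwheel '{"gripper":[-1,-1,-1,-1,-1,-1,-1,-1],"slide":[[0,0,0],[0,0,0],[0,0,0],[0,0,0],[0,0,0],[0,0,0],[0,0,0],[0,0,0]],"yaw":[0.06,0.12,0.12,0.12,0.12,0.12,0.1,0]}' | grep tcp
python3 -c "
from h import *
snap('wrist','wA');to(None)"
python3 -m handwheel '{"gripper":[-1,-1,-1,-1,-1,-1,-1,-1],"slide":[[0,0,0],[0,0,0],[0,0,0],[0,0,0],[0,0,0],[0,0,0],[0,0,0],[0,0,0]],"yaw":[0.12,0.12,0.12,0.12,0.12,0.12,0.12,0]}' | grep tcp
cat >> h.py <<'E'
def ray(c,px,z):
    u=np.array(px,float)-[c["cx"],c["cy"]]; th=np.hypot(*u)/c["fx"]; d=np.r_[u/np.hypot(*u)*np.sin(th),np.cos(th)]
    d=c["R"].T@d;o=-c["R"].T@c["t"]; return o+d*(z-o[2])/d[2]
def asc(c,px,h=14):
    g=c["img"].mean(2);x,y=[int(round(v)) for v in px];print("col0",x-h,"row0",y-h)
    g=g[y-h:y+h+1,x-h:x+h+1]; lo,hi=g.min(),g.max()
    for r in g: print("".join("%d"%min(9,int((v-lo)/(hi-lo+1e-9)*10)) for v in r))
E
python3 -c "
from h import *
snap('wrist','wB');to(None)
for n in('wrist3','wA','wB'):
    c=load(n);p=proj(c,[.539,-.077,.0525],True);print(n,p);asc(c,p)
"
```

```text
ee_pos: [0.5466, -0.0127, 0.1031]
wrist_force: [0.2, 2.2, 2.0]
time: 10.85
ee_pos: [0.5478, -0.0129, 0.2081]
tcp_rot: [-179.6, 0.0, -96.4]
wrist_force: [-0.5, 0.0, -2.0]
opening: 0.0108
grasp_force: 78.7
tcp_rot: [179.9, -0.1, -140.2]
t 11.57 pos [ 0.5462 -0.0128  0.202 ] rot [ 1.799e+02 -1.000e-01 -1.399e+02] q [ -1.   4.   6.  92.  -0. -41.] F [ 0.1 -0.  -1.9] T [ 0.06 -0.06 -0.  ] open 10.5 g 78.6
tcp_rot: [-180.0, -0.0, 171.8]
t 12.28 pos [ 0.5464 -0.0127  0.2026] rot [-180.    -0.   172.2] q [-1.  4.  6. 92. -0.  6.] F [-0.6 -0.5 -2.8] T [-0.02 -0.07  0.01] open 10.2 g 78.6
wrist3 [320.35321068 154.63976813]
col0 306 row0 141
01245655444556666665432122222
00014643356767777777664321222
00024435667879999888766422222
00024256679999999999985653212
00013456899998668899997765442
00135568999764224457999866544
00246678986310000014689976545
22356689971101111111258997555
44566699731111122211125998654
45666898511222111121102998764
55666996211211111112111588765
56667996211111111211111489765
66667995211112122211111389765
66666995121122222221112289764
66666985121222222221112289765
66666895121
[... 1546 characters left out ...]
1100000389
78666887411122332201011000189
88766875011233344321011000078
88766863122323333442111000024
66666642232123333334311200024
66666532211023333333332100014
66666322100012333333332110017
66665321000002333333333210017
66665321000002333333223200018
66665322000002333333333211048
76664222100001233333333211189
66666322100000012333223211389
77666322100000001111123202899
87766422100000000000023213998
88766432100000000000122247998
88766643210000000001222479887
88666664222110000122223697665
66666665421111101222236776666
66666666543211122223456556566
66666666665433333345444236566
66555566666655433355311026666
65422256666666300000000026666
65211566666663100000000136666
65212566666663000000000356666
```

```bash
python3 - <<'E'
from h import *
for n,px in(("wrist3",(320.8,154.7)),("wA",(269.8,139.6)),("wB",(254.2,188.8))): print(n,ray(load(n),px,.0525).round(4))
s=snap("side","sB");w=load("wB");t=snap("top","tB")
P=np.array([.5464,-.0127,.2026+.0187]);a=np.radians(172.2);d=np.array([np.cos(a),np.sin(a),0])
up=np.array([0,0,1])
for l in(.135,.1405): print(l,"wrist",proj(w,P+l*d,True).round(1),proj(w,P+l*d-.01*up,True).round(1),"side",proj(s,P+l*d).round(1),proj(s,P+l*d-.01*up).round(1),"top",proj(t,P+l*d).round(1))
C=P-.0345*d; print("short tip side",proj(s,C-.045*up).round(1),"corner",proj(s,C).round(1))
asc(w,proj(w,P+.1405*d,True),16);asc(s,proj(s,P+.1405*d),16);asc(s,proj(s,C-.03*up),16)
E
```

```text
wrist3 [ 0.5395 -0.0768  0.0525]
wA [ 0.5388 -0.0772  0.0525]
wB [ 0.5383 -0.076   0.0525]
0.135 wrist [315.5 -22.4] [315.7 -13.9] side [201.6 160.6] [202.5 164.7] top [277.7 310. ]
0.1405 wrist [315.4 -33.9] [315.7 -24.8] side [199.  160.9] [199.8 165. ] top [277.4 312.9]
short tip side [281.2 170.3] corner [279.9 152.8]
col0 299 row0 -50
011110111357789999999999999965321
001111111110123477899986552111111
011000111111101101011101111011111
100100101110111011111111001011111
010110010111011111010011111111111
011101001010100101111101010100111
101110011110010000010000111010110
001000100000010010111110110000111
011011000110010011100111111110101
111110101101011111111100100100101
101010111110000100100001011101111
010101100010101111011111111110110
111011011011000011101110011010111
101010100101010100100001001011100
000000011110111000001101011110010
000001000110011001100100110010111
100100100001101000011101001100111
000001010101011101100101100110000
100010100100000100110100001001000
101100010100010101000100100000010
000000001000101101100001010011000
000000001110111100101010011000100
1000100101
[... 1943 characters left out ...]
77554554467766777677
110056777777777655555567776777777
011235777777777644545477777767777
455556667777767754554467776777777
666766777767677744455466876677776
677767667777777654555567777777777
777776776766777754555467777776777
677667767767777754444578767677777
667347667776777766655677777777767
775257776776767777677776776777777
674126777777777677776777777676777
752126676777777777677777777677777
732167777776767677777777677667777
522277777777777777676777777777777
321567777776777667777776776777767
212677777776776876777777777777777
235677777777767777767767777777667
257766776777777777777777777777777
256677676777676776677766778777767
577676777777776767777777767777777
677777776766777776767777667777777
```

```bash
python3 -m handwheel '{"gripper":[-1,-1,-1,-1,-1,-1,-1,-1],"slide":[[0,0,0],[0,0,0],[0,0,0],[0,0,0],[0,0,0],[0,0,0],[0,0,0],[0,0,0]],"yaw":[0.12,0.12,0.12,0.12,0.12,0.12,0.12,0.12]}' | grep tcp
python3 -m handwheel '{"gripper":[-1,-1,-1],"slide":[[0,0,0],[0,0,0],[0,0,0]],"yaw":[0.01,0,0]}' | grep tcp
python3 -c "
from h import *
to((.521,-.041,.16),116.7)"
```

```text
tcp_rot: [-180.0, -0.0, 116.9]
tcp_rot: [-180.0, -0.0, 116.7]
t 13.3 pos [ 0.5465 -0.0127  0.203 ] rot [-180.    -0.   116.7] q [-1.  4.  6. 92. -0. 62.] F [-0.1  0.2 -2.3] T [-0.09 -0.02  0.02] open 10.8 g 78.6
 slide mm [-13.9 -35.5  43. ]
 yaw rad (tool z) -0.0
```

```bash
python3 -m handwheel '{"gripper":[-1,-1,-1,-1,-1],"slide":[[-6,-17,10],[-8,-18,20],[0,0,13],[0,0,0],[0,0,0]],"yaw":[0,0,0,0,0]}' | grep tcp
python3 - <<'E'
from h import *
to((.521,-.041,.16),116.7)
from workcell import sensors
o=sensors.get_obs()["ee_pos"]
s=snap("side","sC");P=o+[0,0,.0187];a=np.radians(116.7);d=np.array([np.cos(a),np.sin(a),0]);up=np.array([0,0,1.])
for dd in(.035,.040,.045): print(dd,"corner",proj(s,P-dd*d).round(1),"tip",proj(s,P-dd*d-.045*up).round(1),"long",proj(s,P+(.175-dd)*d).round(1))
for h in (.02,.035): asc(s,proj(s,P-.04*d-h*up),15)
asc(s,proj(s,P+.135*d),12)
E
```

```text
tcp_rot: [-180.0, -0.0, 116.5]
t 13.72 pos [ 0.5211 -0.0407  0.16  ] rot [-180.    -0.   116.5] q [-4.  0. -3. 87.  0. 59.] F [-0.2  1.1 -1.6] T [-0.01 -0.03  0.05] open 11.0 g 78.7
 slide mm [-0.2 -0.2  0. ]
 yaw rad (tool z) -0.004
0.035 corner [267.9 184.7] tip [269.6 201.9] long [221.4 158.5]
0.04 corner [269.4 185.6] tip [271.1 202.7] long [222.5 159.1]
0.045 corner [270.9 186.4] tip [272.6 203.6] long [223.7 159.8]
col0 255 row0 178
5663799999648898889788888887998
3673799998998889888989898898888
2664578989979798888878888888997
3564455788998888988888888888888
3574234557889878889888888888888
3564101256699888778888987888898
1676110215578989888888889889998
1676200004558997889889898889888
0556321004667887678988888888988
0466214447876776757888899888898
2566326888875697767888888888888
6675338998996578867888889888888
8743269988886487867888878788988
8752289889885556556888898888888
9632288888896556666888888988988
8523688788887567565888899788898
5427889888996566776889888888999
4227888898987577666788988888888
5137988888887556666788889889889
8488888878988656765789888888888
98988888998875577
[... 1312 characters left out ...]

8898889888988989888888888988878
col0 211 row0 147
3333333333333333333433331
3333333333433333333333331
3344333334334333333333341
3333333333333333333333332
3343433333433433333344332
3333333343333333333333331
3333333333333433333333211
3333333333333333334333211
3333333333333333322332121
3333333333333333111111211
3333333333455442000111111
4334333333589983001221101
3333343333699994001122121
3333333343357996200111110
3333333333223699620101001
3333333333321246962000000
3333333333333222466300000
3334333333334332233310000
3333333333333333322220000
4333334333333343332222000
3333333333344333333322110
3333333333333333333333321
3344333333333333333333342
3333333434333334333333344
3433333433343333333333433
```

```bash
python3 -m handwheel '{"gripper":[-1,-1,-1,-1,-1],"slide":[[0,0,20],[0,0,25],[0,0,20],[0,0,10],[0,0,0]],"yaw":[0,0,0,0,0]}' | grep -E "pos|wrist"
python3 -m handwheel '{"gripper":[-1,-1],"slide":[[0,0,3],[0,0,0]],"yaw":[0,0]}' | grep -E "pos|wrist"
python3 -m handwheel '{"gripper":[-1,-1],"slide":[[0,0,3],[0,0,0]],"yaw":[0,0]}' | grep -E "pos|wrist"
python3 -m handwheel '{"gripper":[-1,-1],"slide":[[0,0,2],[0,0,0]],"yaw":[0,0]}' | grep -E "pos|wrist"
```

```text
ee_pos: [0.5208, -0.0404, 0.0837]
wrist_force: [-0.3, -0.5, -2.6]
ee_pos: [0.5222, -0.0406, 0.0833]
wrist_force: [-0.1, 0.6, -2.4]
ee_pos: [0.5218, -0.0407, 0.0797]
wrist_force: [-0.4, 0.7, -2.3]
ee_pos: [0.5214, -0.0407, 0.0772]
wrist_force: [0.0, -0.4, -1.8]
```

```bash
python3 -m handwheel '{"gripper":[-1,-1],"slide":[[0,0,2],[0,0,0]],"yaw":[0,0]}' | grep -E "pos|wrist"
python3 -m handwheel '{"gripper":[-1,-1],"slide":[[0,0,2],[0,0,0]],"yaw":[0,0]}' | grep -E "pos|wrist"
python3 -m handwheel '{"gripper":[-1,-1],"slide":[[0,0,1.5],[0,0,0]],"yaw":[0,0]}' | grep -E "pos|wrist"
```

```text
ee_pos: [0.5213, -0.0407, 0.0748]
wrist_force: [0.3, 0.7, -2.6]
ee_pos: [0.5212, -0.0407, 0.0728]
wrist_force: [0.6, 0.7, -2.5]
ee_pos: [0.5213, -0.0408, 0.0713]
wrist_force: [-0.1, -2.0, -1.9]
```

```bash
python3 -m handwheel '{"gripper":[-1,-1],"slide":[[0,0,2],[0,0,0]],"yaw":[0,0]}' | grep -E "pos|wrist"
python3 -m handwheel '{"gripper":[-1,-1],"slide":[[0,0,2],[0,0,0]],"yaw":[0,0]}' | grep -E "pos|wrist"
python3 -m handwheel '{"gripper":[-1,-1],"slide":[[0,0,2],[0,0,0]],"yaw":[0,0]}' | grep -E "pos|wrist"
python3 -c "
from h import *
to(None)"
```

```text
ee_pos: [0.5216, -0.0407, 0.0697]
wrist_force: [-0.3, -0.8, 1.6]
ee_pos: [0.522, -0.0409, 0.0682]
wrist_force: [1.2, -1.3, 0.5]
ee_pos: [0.5224, -0.0411, 0.0655]
wrist_force: [7.1, -3.9, -4.2]
t 15.68 pos [ 0.5224 -0.0411  0.0655] rot [1.799e+02 1.000e-01 1.164e+02] q [ -4.   1. -12.  76.  -0.  59.] F [ 7.1 -3.9 -4.2] T [-0.59 -1.46  0.15] open 10.7 g 78.6
```

```bash
python3 -m handwheel '{"gripper":[-1,-1],"slide":[[-1,1,1],[0,0,0]],"yaw":[0,0]}' | grep -E "pos|wrist"
python3 -m handwheel '{"gripper":[-1,-1],"slide":[[0,0,2],[0,0,0]],"yaw":[0,0]}' | grep -E "pos|wrist"
python3 -m handwheel '{"gripper":[-1,-1],"slide":[[0,0,1.5],[0,0,0]],"yaw":[0,0]}' | grep -E "pos|wrist"
python3 -c "
from h import *
to(None)"
```

```text
ee_pos: [0.5229, -0.0413, 0.0642]
wrist_force: [3.0, -2.5, -1.9]
ee_pos: [0.5229, -0.0413, 0.0623]
wrist_force: [3.5, -2.3, -2.6]
ee_pos: [0.5229, -0.0413, 0.0609]
wrist_force: [4.3, -2.5, -0.7]
t 16.18 pos [ 0.5229 -0.0413  0.0609] rot [180.    0.  116.4] q [ -5.   2. -12.  76.  -0.  59.] F [ 4.3 -2.5 -0.7] T [-0.55 -0.92  0.1 ] open 10.8 g 79.0
```

```bash
python3 -m handwheel '{"gripper":[-1,-1],"slide":[[-0.5,0.5,2],[0,0,0]],"yaw":[0,0]}' | grep -E "pos|wrist"
python3 -m handwheel '{"gripper":[-1,-1],"slide":[[0,0,2],[0,0,0]],"yaw":[0,0]}' | grep -E "pos|wrist"
python3 -m handwheel '{"gripper":[-1,-1],"slide":[[0,0,1.5],[0,0,0]],"yaw":[0,0]}' | grep -E "pos|wrist"
python3 - <<'E'
from h import *
from workcell import sensors
o=sensors.get_obs()["ee_pos"]
s=snap("side","sD");P=o+[0,0,.0187];a=np.radians(116.4);d=np.array([np.cos(a),np.sin(a),0])
for e in(-.01,0,.01): print(proj(s,P+.135*d+[0,0,e]).round(1))
asc(s,proj(s,P+.135*d),12)
E
```

```text
ee_pos: [0.5231, -0.0414, 0.0586]
wrist_force: [2.6, -1.6, -0.6]
ee_pos: [0.5232, -0.0414, 0.0566]
wrist_force: [2.6, -1.8, -1.5]
ee_pos: [0.5233, -0.0413, 0.0556]
wrist_force: [1.9, -0.8, 0.5]
[230.4 198.1]
[229.9 194.9]
[229.3 191.7]
col0 218 row0 183
3433433333334343333333434
4333333333343333333333333
4334334433344333333343343
3443333433333433334333343
4333343434333333333434443
3344333443333433433343343
4333333333343333333333333
3433343333333333334344332
4333334434333333333343342
3333333333333333333333432
3343333334334433333433343
3344333433469864333334333
3333333333599998543333421
3333343333489999975433321
3333333343335999999654211
4333433343322469974463221
3333334333332235630121111
3333333343333322200112211
4343444343334333101121311
3333333443333333201132221
3343433333333433321121110
3443333334333343433110110
3333343434333433343311000
3333343333333343343342100
3333343334333344434343200
```

```bash
python3 -m handwheel '{"gripper":[-1,-1,-1],"slide":[[0,0,0],[0,0,0],[0,0,0]],"yaw":[0,0,0]}' | grep -E "pos|wrist"
python3 - <<'E'
from h import *
from workcell import sensors
o=sensors.get_obs()["ee_pos"]
s=load("sD");P=o+[0,0,.0187];a=np.radians(116.4);d=np.array([np.cos(a),np.sin(a),0])
for l in(.02,.06,.10,.135): print(l,proj(s,P+l*d).round(1),proj(s,P+l*d+[0,0,.006]).round(1),proj(s,P+l*d-[0,0,.006]).round(1))
g=s["img"].mean(2)
for v in range(190,232): print(v,"".join("%d"%min(9,int(x/18)) for x in g[v,222:275]))
t=snap("top","tD")
for l in(-.04,0,.06,.135): print("top",proj(t,P+l*d).round(1))
E
```

```text
ee_pos: [0.5234, -0.0414, 0.0556]
wrist_force: [0.4, 0.2, 0.8]
0.02 [257.8 213.2] [257.6 211.2] [258.1 215.2]
0.06 [247.7 206.5] [247.4 204.5] [247.9 208.5]
0.1 [238.  200.2] [237.7 198.2] [238.3 202.1]
0.135 [229.9 194.9] [229.6 193. ] [230.2 196.8]
190 44444444444444444444311221112111211122111111112121222
191 44454444444444444445312222221112112222211112111112222
192 44444444444444444444322321212212111222112221222111212
193 44444444554444444444433221111111122121111222222112112
194 44444447987544444444432221112121121221121211211212224
195 44444469999864444443323211221112111111112112122212214
196 44444458999997544443232221111121212112111111211121124
197 44445444699999975433232222211212121212211111112221234
198 44444443357997556433222224431111111211112122111222233
199 44444444334574223332222224542112122111211121112111222
200 44444444443332222332222223453111111121122212222221222
201 44544444444421223342212222443222122112122222211111222
202 44444444444431224333222333443211112111121211211112111
203 54444444444443223223221223344321212221222121211211212
204 444444444454444221222211124544212
[... 958 characters left out ...]
444444444432222344444445444432211123321123344454
222 44444444444544443222223444454544432211223333322444566
223 44444444444444444422222244544444322221123468856988888
224 44444444444444444543222223433333322221123369957888888
225 44444444454445544544432222222232222332334559967888888
226 44444544454444443333222222222333344666666659968888888
227 44544544544333332222333222234666666666666659978888888
228 54443433233332222222222222235666666666666669998888888
229 33332322222232322232332222235666666666666668997788888
230 22223223233322233222333323235666666666666556996888888
231 23222322232332322233232232225666666666666656996888888
top [321.2 241.6]
top [306.  249.3]
top [283.1 261. ]
top [254.4 275.6]
```

```bash
python3 -m handwheel '{"gripper":[-1,-1],"slide":[[0,0,1.5],[0,0,0]],"yaw":[0,0]}' | grep -E "pos|wrist"
python3 -m handwheel '{"gripper":[-1,-1],"slide":[[0,0,1.5],[0,0,0]],"yaw":[0,0]}' | grep -E "pos|wrist"
python3 -m handwheel '{"gripper":[-1,-1],"slide":[[0,0,1.5],[0,0,0]],"yaw":[0,0]}' | grep -E "pos|wrist"
```

```text
ee_pos: [0.5235, -0.041, 0.0551]
wrist_force: [-1.9, 2.0, 10.3]
ee_pos: [0.5237, -0.0406, 0.0546]
wrist_force: [-5.4, 5.2, 17.2]
ee_pos: [0.5237, -0.0403, 0.0534]
wrist_force: [-5.6, 6.8, 19.3]
```

The short end has bottomed out: Fz rises about 16 mm below the mouth. I'll ease off, open partway, slide out along the long arm for leverage, and regrip.

```bash
python3 -m handwheel '{"gripper":[-1,-1,-1,-1],"slide":[[0,0,-2.5],[0,0,0],[0,0,0],[0,0,0]],"yaw":[0,0,0,0]}' | grep -E "pos|wrist"
python3 -m handwheel '{"gripper":[-0.2,-0.2,-0.2,-0.2,-0.2],"slide":[[0,0,0],[0,0,0],[0,0,0],[0,0,0],[0,0,0]],"yaw":[0,0,0,0,0]}' | grep -E "pos|wrist|open"
python3 -m handwheel '{"gripper":[-0.2,-0.2,-0.2,-0.2],"slide":[[20,0,0],[20,0,0],[20,0,0],[0,0,0]],"yaw":[0,0,0,0]}'
python3 - <<'E'
from h import *
to(None); w=snap("wrist","wE"); s=snap("side","sE")
g=s["img"].mean(2)
for v in range(188,222,2): print(v,"".join("%d"%min(9,int(x/18)) for x in g[v,215:275]))
E
```

```text
ee_pos: [0.5235, -0.0409, 0.0542]
wrist_force: [-0.9, 3.1, 8.5]
ee_pos: [0.5232, -0.0414, 0.0532]
wrist_force: [0.8, 0.1, 0.0]
opening: 0.0342
time: 18.62
ee_pos: [0.4955, 0.0143, 0.0534]
tcp_rot: [-180.0, -0.1, 116.4]
wrist_force: [-0.0, 0.1, -0.2]
opening: 0.0342
grasp_force: 0.0
t 18.62 pos [0.4955 0.0143 0.0534] rot [-1.800e+02 -1.000e-01  1.164e+02] q [  2.  -2. -17.  75.   0.  65.] F [-0.   0.1 -0.2] T [ 0.03 -0.05  0.04] open 34.2 g 0.0
188 443222333222212442112111121211211111112121222221212444445444
190 442122322222222443112112112111113321221112122121123444444444
192 444322222211133443112111122111344431121111111111224544444454
194 444442212111112453211212211111344443112122112344444444445444
196 444444321111111245321111111112444454321112112444444445444444
198 444444432101122123321112211124454442121122124444444444444444
200 444444444311121111222121211124444453111124322323333223454444
202 444444454431211121111211211234445443111113422222222224444444
204 454444444454321121121211221144444444221113323444444444444444
206 444444444444444321212111122335555444211212322444444444454444
208 444444444444444444332211123333554554442211334444544444445444
210 444444444444444444453211122432333444445543332223223322334544
212 444444444444444444444211223343333333344454545442222233333454
214 444444444444444444444321112443223332333333489999864323233444
216 444444444445444454433322211343223223322233334578889997433345
218 444554444454322223323233222333232223333232333333457888888744
220 554323333222222232232332222222322233323333333233333346888876
```

```bash
python3 -m handwheel '{"gripper":[-1,-1,-1,-1,-1,-1],"slide":[[0,0,0],[0,0,0],[0,0,0],[0,0,0],[0,0,0],[0,0,0]],"yaw":[0,0,0,0,0,0]}' 60
python3 - <<'E'
from h import *
from workcell import sensors
o=sensors.get_obs()["ee_pos"]; B=np.array([.539,-.0767]); r=o[:2]-B; print("r",np.hypot(*r),"ang",np.degrees(np.arctan2(r[1],r[0])))
s=snap("side","sF");g=s["img"].mean(2);P=o+[0,0,.0187];a=np.radians(116.4);d=np.array([np.cos(a),np.sin(a),0])
for l in(.02,.04,.07,.10):print(l,proj(s,P+d*l-[0,0,.006]).round(0))
for v in range(180,214,2): print(v,"".join("%d"%min(9,int(x/18)) for x in g[v,215:275]))
E
```

```text
time: 19.22
ee_pos: [0.4971, 0.0119, 0.0536]
tcp_rot: [180.0, 0.0, 116.3]
wrist_force: [2.2, -1.8, 0.2]
opening: 0.0106
grasp_force: 59.5
r 0.0980401781865373 ang 115.31941913864226
0.02 [243. 206.]
0.04 [239. 203.]
0.07 [232. 198.]
0.1 [225. 194.]
180 444444444445312211221111221212221122111111222222212235454444
182 444444444444212212111211211222122112211111122212211345444445
184 444444444444332111112112111221212211111111212122112444444444
186 444444444443222211111112111211121112112111122211224545444444
188 444444444433322233212211112221112111212111232112134444444444
190 544432223332222234442112111111211112212111222121344444444444
192 444421332222222224442211111121111221222111211112454444544444
194 444454321221121223444321122112121121111121211124444444444444
196 444444543211212112444421222112111122122211244444444444444444
198 454444444442111211213421222111123211121123454444444444444444
200 444444444444432111110111122111112211111222232332233324444444
202 444544544444444532121111112121121111234222222222122224444444
204 444444444444444333332111122111112211123314545444445444444454
206 444444444444444444433222222111234211113324445444444444544444
208 444444444444444444444443321122233343213323444454445444444454
210 444544444444444444444444532111233335554433333232223333222444
212 445444444444444444444444542111223334445455444322232223333245
```

```bash
python3 -m handwheel '{"gripper":[-1,-1,-1,-1,-1,-1,-1,-1],"slide":[[-0.2,5.9,0],[-0.2,5.9,0],[-0.2,5.9,0],[-0.2,5.9,0],[-0.2,5.9,0],[-0.2,5.9,0],[-0.2,5.9,0],[-0.2,5.9,0]],"yaw":[0.06,0.06,0.06,0.06,0.06,0.06,0.06,0.06]}' 80
python3 -c "
from h import *
from workcell import sensors
to(None)
r=sensors.get_obs()['ee_pos'][:2]-[.539,-.0767]; print('r',np.hypot(*r),'ang',np.degrees(np.arctan2(r[1],r[0])))"
```

```text
time: 19.93
ee_pos: [0.5415, 0.0226, 0.0533]
tcp_rot: [-179.8, -0.0, 88.8]
wrist_force: [-4.1, 1.6, 3.1]
opening: 0.0098
grasp_force: 81.8
t 19.93 pos [0.5415 0.0226 0.0533] rot [-179.8   -0.    88.8] q [  2.   4. -10.  75.   0.  94.] F [-4.1  1.6  3.1] T [0.12 0.96 0.83] open 9.8 g 81.8
r 0.09938141184906585 ang 88.55157011588165
```

The resisting moment is about 0.41 + 0.83 ≈ 1.2 N m, so the bolt is turning. I'll continue.

```bash
python3 -m handwheel '{"gripper":[-1,-1,-1,-1,-1,-1,-1,-1],"slide":[[-0.2,5.9,0],[-0.2,5.9,0],[-0.2,5.9,0],[-0.2,5.9,0],[-0.2,5.9,0],[-0.2,5.9,0],[-0.2,5.9,0],[-0.2,5.9,0]],"yaw":[0.06,0.06,0.06,0.06,0.06,0.06,0.06,0.06]}' | grep -E "pos|rot|wrist"
python3 -c "
from h import *
from workcell import sensors
to(None)
r=sensors.get_obs()['ee_pos'][:2]-[.539,-.0767]; print('r',np.hypot(*r),'ang',np.degrees(np.arctan2(r[1],r[0])))"
python3 -m handwheel '{"gripper":[-1,-1,-1],"slide":[[-0.2,5.9,0],[-0.2,5.9,0],[0,0,0]],"yaw":[0.06,0.06,0]}' | grep -E "pos|rot|wrist"
python3 -c "
from h import *
from workcell import sensors
to(None)
r=sensors.get_obs()['ee_pos'][:2]-[.539,-.0767]; print('r',np.hypot(*r),'ang',np.degrees(np.arctan2(r[1],r[0])))"
```

```text
ee_pos: [0.5877, 0.0116, 0.0538]
tcp_rot: [-179.9, -0.1, 61.3]
wrist_force: [-0.2, 7.3, 3.0]
t 20.6 pos [0.5877 0.0116 0.0538] rot [-1.799e+02 -1.000e-01  6.130e+01] q [  1.  10.  -4.  76.   0. 120.] F [-0.2  7.3  3. ] T [1.44 0.16 0.94] open 10.3 g 82.1
r 0.10087369697353896 ang 61.118358402800744
ee_pos: [0.5987, 0.0051, 0.054]
tcp_rot: [-180.0, -0.2, 54.4]
wrist_force: [2.1, 8.4, 2.6]
t 20.85 pos [0.5987 0.0051 0.054 ] rot [-180.    -0.2   54.4] q [  0.  12.  -2.  76.   0. 126.] F [2.1 8.4 2.6] T [ 1.71 -0.32  0.81] open 9.7 g 81.9
r 0.10127370458310883 ang 53.90514879398337
```

```bash
python3 -m handwheel '{"gripper":[-1,-1,-1],"slide":[[0.8,5.9,0],[0,0,0],[0,0,0]],"yaw":[0.06,0,0]}' | grep -E "pos|rot|wrist"
python3 -c "
from h import *
to(None)"
python3 -m handwheel '{"gripper":[-1,-1,-1],"slide":[[0.3,5.9,0],[0,0,0],[0,0,0]],"yaw":[0.06,0,0]}' | grep -E "pos|rot|wrist"
python3 -c "
from h import *
from workcell import sensors
to(None)
r=sensors.get_obs()['ee_pos'][:2]-[.539,-.0767]; print('r',np.hypot(*r),'ang',np.degrees(np.arctan2(r[1],r[0])))"
```

```text
ee_pos: [0.6031, 0.0021, 0.0537]
tcp_rot: [-180.0, -0.1, 51.2]
wrist_force: [1.2, 6.5, 1.8]
t 21.1 pos [0.6031 0.0021 0.0537] rot [-1.80e+02 -1.00e-01  5.12e+01] q [  0.  12.  -1.  76.   0. 129.] F [1.2 6.5 1.8] T [ 1.16 -0.19  0.86] open 10.0 g 81.9
ee_pos: [0.6078, -0.0016, 0.0537]
tcp_rot: [-180.0, -0.1, 47.8]
wrist_force: [0.3, 5.3, 1.1]
t 21.35 pos [ 0.6078 -0.0016  0.0537] rot [-1.80e+02 -1.00e-01  4.78e+01] q [ -0.  13.  -0.  76.   0. 132.] F [0.3 5.3 1.1] T [ 1.06 -0.15  0.86] open 10.0 g 81.9
r 0.10178378112652975 ang 47.50822951722452
```

```bash
python3 -m handwheel '{"gripper":[-1,-1,-1],"slide":[[0.2,5.9,0],[0,0,0],[0,0,0]],"yaw":[0.06,0,0]}' | grep -E "pos|rot|wrist"
python3 -c "
from h import *
to(None)"
python3 -m handwheel '{"gripper":[-1,-1,-1],"slide":[[0,5.9,0],[0,0,0],[0,0,0]],"yaw":[0.06,0,0]}' | grep -E "pos|rot|wrist"
python3 -c "
from h import *
from workcell import sensors
to(None)
o=sensors.get_obs();r=o['ee_pos'][:2]-[.539,-.0767]; f=o['wrist_force'];print('r',np.hypot(*r),'ang',np.degrees(np.arctan2(r[1],r[0])),'M',r[0]*f[1]-r[1]*f[0]+o['torque'][2])"
```

```text
ee_pos: [0.6122, -0.0057, 0.0537]
tcp_rot: [-180.0, -0.1, 44.4]
wrist_force: [1.3, 5.0, 2.1]
t 21.6 pos [ 0.6122 -0.0057  0.0537] rot [-1.80e+02 -1.00e-01  4.44e+01] q [ -1.  14.   0.  77.   0. 135.] F [1.3 5.  2.1] T [ 0.93 -0.27  0.89] open 10.0 g 81.9
ee_pos: [0.6164, -0.0099, 0.0538]
tcp_rot: [-180.0, -0.1, 41.0]
wrist_force: [2.0, 5.4, 2.7]
t 21.85 pos [ 0.6164 -0.0099  0.0538] rot [-1.8e+02 -1.0e-01  4.1e+01] q [ -1.  14.   1.  77.   0. 138.] F [2.  5.4 2.7] T [ 1.03 -0.36  0.89] open 10.0 g 81.9
r 0.10220186575045219 ang 40.788066923399064 M 1.1737717405189372
```

```bash
cat > m.py <<'E'
from h import *
from workcell import sensors
o=sensors.get_obs();r=o['ee_pos'][:2]-[.539,-.0767]; f=o['wrist_force'];print('z',o['ee_pos'][2].round(4),'F',f.round(1),'yaw',o['tcp_rot'][2].round(1),'r',np.hypot(*r).round(4),'ang',np.degrees(np.arctan2(r[1],r[0])).round(1),'M',(r[0]*f[1]-r[1]*f[0]+o['torque'][2]).round(2))
E
python3 -m handwheel '{"gripper":[-1,-1],"slide":[[0,3,0],[0,0,0]],"yaw":[0.03,0]}' >/dev/null; python3 m.py
python3 -m handwheel '{"gripper":[-1,-1],"slide":[[0,3,0],[0,0,0]],"yaw":[0.03,0]}' >/dev/null; python3 m.py
python3 -m handwheel '{"gripper":[-1,-1],"slide":[[0,3,0],[0,0,0]],"yaw":[0.03,0]}' >/dev/null; python3 m.py
python3 - <<'E'
from h import *
from workcell import sensors
o=sensors.get_obs();s=snap("side","sG");w=snap("wrist","wG");P=o["ee_pos"]+[0,0,.0187]
a=np.radians(o["tcp_rot"][2]);d=np.array([np.cos(a),np.sin(a),0])
for l in(-.10,-.05,0,.04,.075): print(l,proj(s,P+d*l).round(0),proj(w,P+d*l,True).round(0))
print("bolt",proj(w,[.539,-.0767,.0525],True))
E
```

```text
z 0.0537 F [1.7 7.1 1.9] yaw 39.2 r 0.1023 ang 39.3 M 1.43
z 0.0538 F [3.1 5.6 2.7] yaw 37.5 r 0.1025 ang 37.6 M 1.29
z 0.0537 F [1.4 8.7 2.5] yaw 35.8 r 0.1026 ang 36.1 M 1.76
-0.1 [274. 224.] [321. 403.]
-0.05 [287. 213.] [321. 353.]
0 [300. 203.] [322. 280.]
0.04 [309. 196.] [323. 199.]
0.075 [317. 190.] [323. 114.]
bolt [321.71801536 382.60825863]
```

```bash
python3 -m handwheel '{"gripper":[-1,-1,-1],"slide":[[0,0,0],[0,0,0],[0,0,0]],"yaw":[0,0,0]}' >/dev/null; python3 m.py
python3 -m handwheel '{"gripper":[-1,-1,-1],"slide":[[0,3,0],[0,0,0],[0,0,0]],"yaw":[0.03,0,0]}' >/dev/null; python3 m.py
python3 -m handwheel '{"gripper":[-1,-1,-1],"slide":[[0,3,0],[0,0,0],[0,0,0]],"yaw":[0.03,0,0]}' >/dev/null; python3 m.py
python3 -m handwheel '{"gripper":[-1,-1,-1],"slide":[[0,3,0],[0,0,0],[0,0,0]],"yaw":[0.03,0,0]}' >/dev/null; python3 m.py
```

```text
z 0.0538 F [1.7 8.  2.7] yaw 35.9 r 0.1026 ang 36.2 M 1.67
z 0.0537 F [1.2 9.1 3.5] yaw 34.2 r 0.1026 ang 34.7 M 1.83
z 0.0536 F [ 0.5 11.   2.6] yaw 32.5 r 0.1027 ang 33.2 M 2.14
z 0.0536 F [ 1.4 12.1  2.6] yaw 30.8 r 0.1028 ang 31.6 M 2.21
```

```bash
python3 - <<'E'
from h import *
from workcell import sensors
o=sensors.get_obs();w=snap("wrist","wH");P=o["ee_pos"]+[0,0,.0187]
a=np.radians(o["tcp_rot"][2]);d=np.array([np.cos(a),np.sin(a),0])
for l in(.03,.05,.07,.075): print(l,proj(w,P+d*l,True).round(0))
g=w["img"].mean(2)
for v in list(range(90,126,3))+list(range(126,260,10)): print(v,"".join("%d"%min(9,int(x/20)) for x in g[v,285:360]))
E
```

```text
0.03 [322. 221.]
0.05 [322. 175.]
0.07 [322. 127.]
0.075 [322. 114.]
90 444444444444444444444677777777777777777777777777777777777777777777777777777
93 444444444444444444446777777777777777777777777777777777777777777777777777777
96 444444444444444444445567777777777777777777777777777777777777777777777777777
99 444444444444444444444444446677777777777777777777777777777777777777777777777
102 444444444444444444444444444444446777777777777777777777777777777777777777777
105 444444444444444444444444444444444445677777666667666666666666777777777777777
108 444444444444455556667777777777789999864445666666666666666666666777777777777
111 444444444445788888888999999998888879997544444466666666666666666677777777777
114 444444444445888899999999999999888877776444444444444466666666667777777777777
117 444444444445788889999999999999888877776544444444444444445566667777777777777
120 444444444445688889999999999999888887776544444444444444444444457777777777777
123 444444444445788889999999999999988887776544444444444444444444444445567777777
126 44444444444468888999999999999998888777654444444444444444444444444444444
[... 344 characters left out ...]
788899999999999999988887776544444444444444444444444444444444
186 444444444444444588889999999999999988887776544444444444444444444444444444444
196 444444444444444478888999999999999998887777644444444444444444444444444444444
206 444444444444444457888999999999999998888777654444444444444444444444444444444
216 444444444444444446888899999999999999888777764444444444444444444444444444444
226 444444444444444444788899999999999889888777665444444444444444444444444444444
236 444444444444444444678889999999999888887777765544444444444444444444444444444
246 444444444444555555568887888888888888887777766544555544544444444444444444444
256 433333333456656666654456788888888888887777765423466666666654333333334445667
```

```bash
cat > k.py <<'E'
import sys
from h import *
def keyline(n,z=.0723):
    c=load(n);g=c["img"].mean(2);pts=[]
    for v in range(118,236,6):
        r=g[v,285:360]; r=r>108
        i=25
        a=i
        while r[a]:a-=1
        b=i
        while r[b]:b+=1
        pts.append(ray(c,(285+(a+b)/2,v),z)[:2])
    p=np.array(pts);m=p.mean(0);u=np.linalg.svd(p-m)[2][0]
    if u@(m-[.539,-.0767])<0:u=-u
    q=np.array([.539,-.0767])-m
    print(n,"key yaw",np.degrees(np.arctan2(u[1],u[0])).round(2),"line offset from B mm",((u[0]*q[1]-u[1]*q[0])*1e3).round(1),"width rows ok",len(p))
keyline(sys.argv[1])
E
python3 k.py wG; python3 k.py wH;python3 m.py
```

```text
wG key yaw 37.86 line offset from B mm 1.3 width rows ok 20
wH key yaw 33.58 line offset from B mm 2.1 width rows ok 20
z 0.0536 F [ 0.2 12.2  2.7] yaw 30.8 r 0.1028 ang 31.6 M 2.37
```

```bash
cat > n.py <<'E'
import sys,os
from h import *
snap("wrist",sys.argv[1]); os.system("python3 m.py; python3 k.py "+sys.argv[1])
E
python3 -m handwheel '{"gripper":[-1,-1,-1,-1],"slide":[[0,-3,0],[0,-3,0],[0,0,0],[0,0,0]],"yaw":[-0.03,-0.03,0,0]}' >/dev/null; python3 n.py w1
python3 -m handwheel '{"gripper":[-1,-1,-1,-1],"slide":[[0,-3,0],[0,-3,0],[0,0,0],[0,0,0]],"yaw":[-0.03,-0.03,0,0]}' >/dev/null; python3 n.py w2
python3 -m handwheel '{"gripper":[-1,-1,-1,-1],"slide":[[0,-3,0],[0,-3,0],[0,0,0],[0,0,0]],"yaw":[-0.03,-0.03,0,0]}' >/dev/null; python3 n.py w3
```

```text
z 0.0536 F [0.9 7.5 2.7] yaw 34.2 r 0.1025 ang 34.7 M 1.78
w1 key yaw 36.28 line offset from B mm 1.3 width rows ok 20
z 0.0535 F [1.  5.5 1.8] yaw 37.5 r 0.1023 ang 37.7 M 1.4
w2 key yaw 39.28 line offset from B mm 1.1 width rows ok 20
z 0.0536 F [1.7 1.2 1.2] yaw 40.8 r 0.1022 ang 40.6 M 0.85
w3 key yaw 42.35 line offset from B mm 1.5 width rows ok 20
```

The load unwinds elastically. It had a plateau of about 1.2 N m, then rose steadily to about 2.4 N m, so the bolt is at its stop. I'll unload, release and rise.

```bash
python3 -m handwheel '{"gripper":[-1,-1,-1,-1],"slide":[[0,-3,0],[0,-3,0],[0,0,0],[0,0,0]],"yaw":[-0.03,-0.03,0,0]}' >/dev/null; python3 n.py w4
python3 -m handwheel '{"gripper":[-0.2,-0.2,-0.2,-0.2,-0.2,-0.2],"slide":[[0,0,0],[0,0,0],[0,0,0],[0,0,0],[0,0,0],[0,0,0]],"yaw":[0,0,0,0,0,0]}' | grep -E "open|wrist"; python3 n.py w5
python3 -m handwheel '{"gripper":[-0.2,-0.2,-0.2,-0.2,-0.2,-0.2,-0.2,-0.2],"slide":[[0,0,-6],[0,0,-15],[0,0,-25],[0,0,-30],[0,0,-30],[0,0,-30],[0,0,0],[0,0,0]],"yaw":[0,0,0,0,0,0,0,0]}'
python3 - <<'E'
from h import *
w=snap("wrist","w6");B=[.539,-.0767,.0525]
p=proj(w,B,True);print(p)
g=w["img"].mean(2)
for a in(45,50,55):
    d=np.array([np.cos(np.radians(a)),np.sin(np.radians(a)),0]); print(a,[proj(w,np.array([.539,-.0767,.08])+l*d,True).round(0).tolist() for l in(0,.1,.17)])
for v in range(100,400,8): print(v,"".join("%d"%min(9,int(x/20)) for x in g[v,240:400:2]))
E
```

```text
z 0.0536 F [ 3.8 -2.5  1.4] yaw 44.1 r 0.1021 ang 43.6 M 0.27
w4 key yaw 45.39 line offset from B mm 1.6 width rows ok 20
wrist_force: [-0.3, -0.0, -0.5]
opening: 0.0345
z 0.0535 F [ 1.1 -0.1 -0.4] yaw 44.2 r 0.1024 ang 44.0 M -0.07
w5 key yaw 38.89 line offset from B mm -21.6 width rows ok 20
time: 26.25
ee_pos: [0.6136, -0.0056, 0.1922]
tcp_rot: [179.8, -0.2, 44.2]
wrist_force: [-0.4, 0.4, -0.7]
opening: 0.0341
grasp_force: 0.0
[319.08855819 281.23090473]
45 [[319.0, 296.0], [318.0, 201.0], [316.0, 119.0]]
50 [[319.0, 296.0], [308.0, 201.0], [298.0, 120.0]]
55 [[319.0, 296.0], [298.0, 202.0], [280.0, 123.0]]
100 66666666666666665333333433333333433434333333333456666666666666666666666666666666
108 66666666666664333334333333433467776543333333333343344566666666666666666666666666
116 66666666653433334333334333333578887643333333333333333344466666666666666666666666
124 66666665433343333333333433333378887653333333333433333333334346666666666666666666
132 66666654343333433333333333333367888764333333333333333333443334343366666666666666
140 66653433343333333333433334333357888764333333334433334
[... 2047 characters left out ...]
99222222212222221211
340 11111111111111111134445466543333333333333344444444444444444442222212222212111111
348 11111111111111111111121221111223333456778787999943222122211122211222122111111111
356 11111112222111111112111111111111111111111111121112111112111211221111222221111111
364 11111111111111111111111111111111211111111111212211121111121111111111111111111111
372 11111111111111111111111111111111111111111111111111111111111111111111111111111111
380 11111111111111111111111111111111111111111111111111111111111111111111111111111111
388 11111111111111111111111111111111111111111111111111111111111111111111111111111111
396 11111111111111111111111111111111111111111111111111111111111111111111111111111111
```

The key is released and lies steady over the bolt at a yaw of about 49°, with its axis line passing about 2 mm from the bolt axis. The arm is clear, so I'm handing in.

```bash
python3 -c "
from workcell import ticket,sensors
o=sensors.get_obs();print(o['time'],o['grasp_force'],o['wrist_force'])
print(ticket.job_done())"
```

```text
26.3 0.0 [-0.24573691 -0.78411743 -0.50055865]
the job is handed in; nothing more can be done
None
```

I flipped the key, seated its short end in the bolt, turned it clockwise until the resistance rose well past friction (about 1.2 to 2.4 N m, read as the hard stop), then let go and handed in at 26 s; the result was not reported, and I viewed 11 pictures, one over the limit of 10.

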